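Hand in the blue slide box through the swing gate

ROBOT

A 6-joint arm with a two-finger parallel gripper is mounted at the origin on the work surface. World frame = base frame: x ahead of the robot, y to its left, z up, the work surface at z = 0. Lengths are in m, angles in rad, forces in N, time in s.
With the tool pointing down it reaches from about 0.275 to 0.725 m from the base axis. Payload 5.6 kg.
Tool frame: the origin (TCP) lies at the very end of the fingers, on their centre line; the grasp point (between the pads) lies 19 mm behind it; z points along the fingers, y is the line along which they close (so a half turn about z gives the same grasp; the last joint's range is limited). The gripper opens to 85 mm and grips with 20 to 120 N. Pads are 22 mm wide; open, the fingers measure 114 mm over their backs; the gripper's body (76 mm by 85 mm) begins 54 mm behind the grasp point. The pads swing forward as they close: fully open they stand 13 mm farther back than shut.
Start: joints at [-0.822, 0.255, 0.108, 0, -1.424, -0.285], TCP at [0.246, -0.492, 0.231] pointing down, gripper open.
Joint ranges: [-2.95, 2.95], [-1.21, 1.97], [-1.09, 1.5], [-2.87, 1.71], [-2.94, -0.07], [-3.05, 3.05]. Speed limits (rad/s): [2.57, 2.57, 3.14, 3.14, 3.14, 3.14].

INTERFACE

Orientations are given as [roll, pitch, yaw] about the fixed x, y, z axes, in that order (R = Rz(yaw) Ry(pitch) Rx(roll)).
In Python, from bench import manip, vision gives the robot as it stands (manip), with the cameras (vision).
- The arm moves only by the tool send_path, called after "Call:" as name(argument=value, ...) on one line, values as JSON. Schema: {"type":"object","properties":{"ticks":{"type":"array","items":{"type":"number"},"minItems":7,"maxItems":70},"grip_n":{"type":"number"},"only":{"type":"string"},"quiet":{"type":"boolean"},"lines":{"type":"string"}},"required":["ticks"],"additionalProperties":false}. ticks is one flat list of numbers that holds 1 to 10 rows one after another, with no inner brackets; each row has 7 numbers: the opening from 0.0 (shut) to 1.0 (fully open), then dx, dy, dz in shares of the most that a row can go, 1 being 50 mm, then a rotation vector rx, ry, rz in a scale on which 1.0 is pi rad; each row shifts and turns the commanded pose from where the row before left it, along the tool's axes as they then stand; what a row does not reach is not made up. A row lasts 1/10 s, in which the tool goes at most 0.05 m and 0.15 rad, less where a joint would pass 70% of its speed; a pose out of reach is approached as far as the arm can. The fingers move at their own pace and stop on an object; grip_n is the grip in N (left out, the last holds). Time passes only in rows, so rows that do not move let the fingers close. The tool returns the time, the measured TCP pose, the force, the opening and the grip force at its end. only (a regular expression) keeps the lines of the reply that match it, lines (a string "A,B") keeps lines A to B, and quiet returns only ok. Input that does not fit is refused with a message, and nothing moves.
- manip.observe(): the state, without advancing time (a new reading comes with each control period).
- vision.read_camera(name): name is "scene" or "top"; returns a dict with "pixels" (384x512x3 uint8, blue, green, red), "fx", "fy", "cx", "cy" (pixels), "dist_coeffs" ([k1, k2, p1, p2, k3] as OpenCV has them; the pictures are not rectified), "position" and "rotation" of the camera in the world. Camera axes: x right, y down, z forward; pixel columns grow to the right and rows downward; lengths in m; the calibration is good to about 2 mm. A picture is of the moment at which its call begins. There is no depth.
- manip.hand_in(): hands the job in; it is judged then, once.
The state is a dict: "time_s": time; "joint_positions": joint angles; "joint_vel": joint speeds; "joint_efforts": joint torques, N m; "ee_pos": TCP position; "orientation": TCP orientation; "force": force on the tool from outside, world axes, zero at the start; "ft_torque": the same for the moment, N m; "grip_width": opening from 0.0 (shut) to 1.0 (fully open); "grip_force": force on a finger pad.
Only numpy, scipy, OpenCV 4.12 (cv2) and the standard library are available. Lean on these libraries where they do the work, as an engineer would, in place of code of your own. Each camera call takes 0.05 s, during which the arm holds its last target. There are 200 camera calls.

TASK

On the microscopy bench, slide the blue slide box along its lane of the hand-in tray, pushing it through the red swing gate until it is wholly past and the gate has swung shut behind it. Keep the box down on the tray floor all the way (do not lift it over), and leave the yellow slide box in the other lane where it stands.

Things in the scene. Friction and masses are not known exactly. Their poses are not given: they have to be found in the camera images.
- tray: Fixed grey tray with two open-topped lanes, 60 mm wide (67 past the gates), centre lines y = +33 (left), -33 mm (right). Origin: underside, midway between lanes, on the gate line; x along the lanes in the pushing direction (away from robot), y left, z up. Floor top z = 8 mm, x -150 to 170; walls to z = 40, x -100 to 170; tray 152 wide; end wall at x = 164. Nothing overhead.
- blue_box: Blue closed slide box (plastic, about 0.14 kg, hidden variation), 60 mm long (x, along the lane), 44 mm wide (y), 40 mm tall, white paper square on its lid. Origin: centre of its underside. It starts on the tray floor, in the left or the right lane, before the gate.
- yellow_box: Yellow slide box of the same size and make, in the other lane before its gate; it stays there. Origin: centre of its underside.
- gate_left (a joint): Red swing gate of the left lane, at tray x = 0: leaf 4 mm thick, z 12 to 46 mm, reaching 61 mm across the lane from an upright hinge in the outer wall (tray y = +67). 0 = shut; up to 1.55 rad open, only towards tray +x. A weak spring (1 N at the tip) shuts it once its way is clear: the box's near face over 61 mm past the gate line and the fingers lifted out.
- gate_right (a joint): Red swing gate of the right lane (tray y < 0), the mirror image of the left: hinge in the outer wall at tray y = -67 mm, 0 = shut, up to 1.55 rad open towards tray +x, same spring.

How it is judged:
By the outcome, as a careful person would: the job done as asked, in the order asked, and still so for the second after the job is handed in, with the robot touching nothing.
It also fails if it takes over 35 s, if anything falls off the work surface, if the arm or the gripper's body presses on something with over 40 N, if the wrist force passes 120 N, or if a joint passes its speed limit or range.

## Working session

There is one attempt and no reset: what is moved stays moved. The work goes in short steps, Python scripts to look and compute and a tool call to move; the robot and the scene stay as the last step left them, time stands still between calls to the robot, and variables do not carry over. Pictures are saved under pics/ and viewed, at most 10 in all, crops included, and the job is handed in when it is done.

```bash
ls; mkdir -p pics
```

Run:
```python
from bench import manip, vision
import cv2
for n in ("top","scene"):
    c=vision.read_camera(n); cv2.imwrite(f"pics/{n}0.png",c["pixels"]); print({k:v for k,v in c.items() if k!="pixels"})
print(manip.observe())
```

```text
bench.py
pics
{'fx': 412.6284660883835, 'fy': 412.6284660883835, 'cx': 252.89107398345624, 'cy': 190.59109804995742, 'dist_coeffs': array([-0.07245245,  0.        ,  0.        ,  0.        ,  0.        ]), 'position': array([0.42609883, 0.01814551, 0.67984046]), 'rotation': array([-2.95369773e+00, -4.82226081e-04, -1.57719368e+00])}
{'fx': 391.8967593906595, 'fy': 391.8967593906595, 'cx': 256.9132547044276, 'cy': 198.863226213256, 'dist_coeffs': array([-0.06582127,  0.        ,  0.        ,  0.        ,  0.        ]), 'position': array([ 0.71331094, -0.24118687,  0.61135806]), 'rotation': array([-2.63023030e+00, -7.20347226e-04,  5.50931277e-01])}
{'time_s': 0.1, 'joint_positions': array([-8.22382172e-01,  2.55700159e-01,  1.07158252e-01, -4.25405217e-04,
       -1.42391429e+00, -2.84594575e-01]), 'joint_vel': array([-7.99095359e-05, -2.70824605e-04,  2.69012126e-03,  2.65981827e-03,
        2.42031024e-03,  1.52000368e-03]), 'joint_efforts': array([-3.23317050e-03, -3.87604487e+01,  2.38470340e+01,  5.37787288e+00,
       -3.88648332e-03, -6.18020238e-06]), 'ee_pos': array([ 0.24590537, -0.49147752,  0.23048887]), 'orientation': array([ 3.13988141e+00, -6.22463366e-05, -2.67783563e+00]), 'force': array([ 0.47628063, -0.31455229, -1.05085774]), 'ft_torque': array([-0.00212217, -0.01590438,  0.02125414]), 'grip_force': 0.0, 'grip_width': 0.9997650685697335}
```

View pics/top0.png

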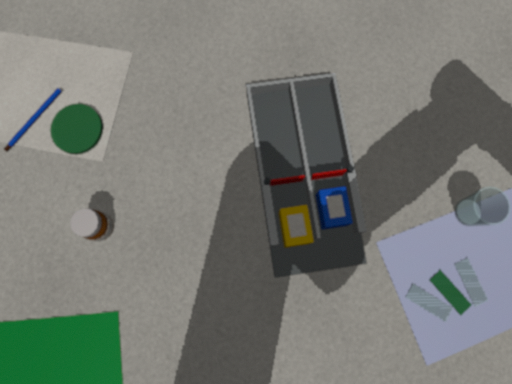

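View pics/scene0.png

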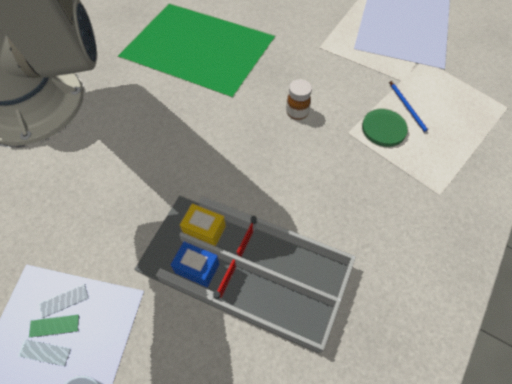

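Top view: the blue box is in the right lane at about (335,208), yellow in the left at (297,226), and the red gates run (268,182) to (350,173). I'll take an enlarged crop for the corners.

Run:
```python
import cv2
a=cv2.imread("pics/top0.png")[60:290,230:380]
cv2.imwrite("pics/crop0.png",cv2.resize(a,None,fx=2.6,fy=2.6,interpolation=cv2.INTER_CUBIC))
```

```text
(no output)
```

View pics/crop0.png

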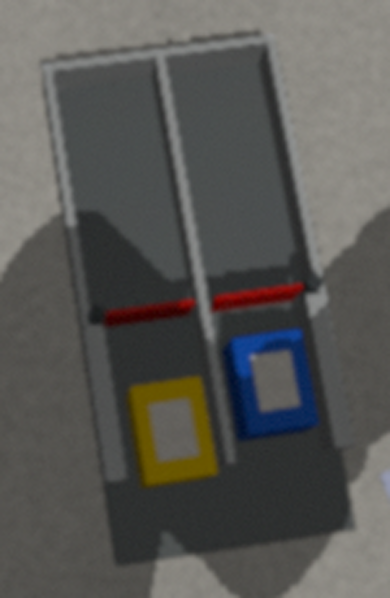

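Create h.py:
```python
import numpy as np, cv2
from scipy.optimize import least_squares
from scipy.spatial.transform import Rotation as R
from bench import manip, vision
def Rc(c): return R.from_euler('xyz',c["rotation"]).as_matrix()
def K(c): return np.array([[c["fx"],0,c["cx"]],[0,c["fy"],c["cy"]],[0,0,1]])
def proj(c,P):
    M=Rc(c).T
    return cv2.projectPoints(np.asarray(P,float),cv2.Rodrigues(M)[0],-M@c["position"],K(c),c["dist_coeffs"])[0][:,0]
def back(c,uv,z):
    n=cv2.undistortPoints(np.asarray(uv,float).reshape(-1,1,2),K(c),c["dist_coeffs"])[:,0]
    d=np.c_[n,np.ones(len(n))]@Rc(c).T
    return c["position"]+d*((z-c["position"][2])/d[:,2])[:,None]
def t2w(p,P):
    return np.c_[np.asarray(P)[:,:2]@R.from_euler('z',p[2]).as_matrix()[:2,:2].T+p[:2],np.asarray(P)[:,2]]
def paper(c,hue,z=.048):
    "centre and yaw of lid paper: white blob enclosed by box colour"
    h=cv2.cvtColor(c["pixels"],cv2.COLOR_BGR2HSV)
    m=cv2.inRange(h,(hue[0],140,60),(hue[1],255,255))
    cs,_=cv2.findContours(m,cv2.RETR_CCOMP,2); hi=_[0]
    holes=[k for k,x in zip(cs,hi) if x[3]>=0]
    k=max(holes,key=cv2.contourArea); M=cv2.moments(k)
    w=back(c,[[M["m10"]/M["m00"],M["m01"]/M["m00"]]],z)[0]
    q=back(c,cv2.boxPoints(cv2.minAreaRect(k)),z)[:,:2]
    e=[np.degrees(np.arctan2(*(q[(i+1)%4]-q[i])[::-1]))for i in range(4)]
    return w,cv2.contourArea(k),np.round(e,1)
BLUE=(100,130);YEL=(18,35)
```

Run:
```python
from h import *
c=vision.read_camera("top")
uv=np.array([[41,62],[267,33],[115,562],[352,528],[108,480],[354,440],[228,462]])/2.6+[230,60]
P=np.array([[170,76,40],[170,-76,40],[-150,76,8],[-150,-76,8],[-100,76,40],[-100,-76,40],[-100,0,40]])/1e3
s=least_squares(lambda p:(proj(c,t2w(p,P))-uv).ravel(),[.43,0,0],x_scale=.1)
p=s.x;print(p,np.round(s.fun.reshape(-1,2),1)); np.save("tray.npy",p)
d=vision.read_camera("scene")
for cc in(c,d):
  for n in(BLUE,YEL):
    w,a,e=paper(cc,n); print(np.round(w,4),a,e,"tray",np.round(R.from_euler('z',-p[2]).apply(w-[p[0],p[1],0]),4))
print(proj(d,t2w(p,P)).round(), proj(d,t2w(p,[[0,67,.046],[0,-67,.046]])))
```

```text
[ 0.57216963 -0.0697318   0.14185724] [[-1.1 -0.3]
 [ 1.3 -1.1]
 [-0.3  0.9]
 [ 1.3 -0.6]
 [-1.6  0.2]
 [-0.1  0.9]
 [ 0.6 -0.2]]
[ 0.521  -0.1108  0.048 ] 430.5 [ -80.9 -173.2   98.9    7.2] tray [-0.0565 -0.0334  0.048 ]
[ 0.492  -0.0493  0.048 ] 419.5 [ -80.1 -171.3   99.8    9.1] tray [-0.0765  0.0316  0.048 ]
[ 0.5213 -0.1126  0.048 ] 440.0 [ 103.4    7.1  -78.3 -172.3] tray [-0.0564 -0.0352  0.048 ]
[ 0.4926 -0.0507  0.048 ] 362.0 [ 105.4    7.2  -76.3 -172.3] tray [-0.0761  0.0301  0.048 ]
[[357. 254.]
 [325. 348.]
 [179. 194.]
 [134. 268.]
 [202. 194.]
 [156. 274.]
 [180. 232.]] [[ 511.94116614 -313.83713438]
 [ 515.01792729 -320.4613778 ]]
```

Add to h.py:
```python
def to(t):
    "tool-frame shift to tray point t, remaining yaw about tool z, TCP in tray"
    p=np.load("tray.npy");o=manip.observe();T=R.from_euler('xyz',o["orientation"])
    g=t2w(p,[t])[0]; G=R.from_euler('xyz',[np.pi,0,p[2]-np.pi])
    tcp=R.from_euler('z',-p[2]).apply(o["ee_pos"]-[p[0],p[1],0])
    print("shift",T.inv().apply(g-o["ee_pos"]).round(4),"rot",(T.inv()*G).as_rotvec().round(4),"tcp tray",tcp.round(4),"F tray",R.from_euler('z',-p[2]).apply(o["force"]).round(2),"t",o["time_s"])
```

```bash
python3 -c "
from h import *
to([-.122,-.034,.12])"
```

```text
shift [-0.354   0.2376  0.111 ] rot [ 1.100e-03 -2.000e-04  3.219e-01] tcp tray [-0.3826 -0.3715  0.2307] F tray [-0.08 -0.43  0.13] t 0.2
```

The manual's scale: shifts go in shares of 50 mm and turns go in shares of pi rad. Converting my numbers, -0.035 m is -0.7, 0.024 m is 0.48.

Call:
send_path(ticks=[0,-0.7,0.48,0,0,0,0,0,-0.7,0.48,0,0,0,0,0,-0.7,0.48,0,0,0,0,0,-0.7,0.48,0,0,0,0,0,-0.7,0.48,0,0,0,0,0,-0.7,0.48,0,0,0,0,0,-0.7,0.48,0,0,0,0,0,-0.7,0.48,0,0,0,0,0,-0.7,0.48,0,0,0,0,0,-0.7,0.48,0,0,0,0], grip_n=30)

```text
time_s: 1.2
ee_pos: [0.4521, -0.1189, 0.2314]
orientation: [-3.142, 0.0, -2.678]
force: [1.4, -1.3, -0.3]
grip_width: 0.001
grip_force: 0.0
```

Call:
send_path(ticks=[0,0,0,0.4,0,0,0.035,0,0,0,0.6,0,0,0.035,0,0,0,0.6,0,0,0.0318,0,0,0,0.6,0,0,0,0,0,0,0,0,0,0,0,0,0,0,0,0,0])

```text
time_s: 1.8
ee_pos: [0.4519, -0.121, 0.1219]
orientation: [-3.141, -0.001, -2.997]
force: [1.4, 0.3, 0.6]
grip_width: -0.0
grip_force: 0.0
```

```bash
python3 -c "
from h import *
to([-.122,-.034,.022])"
```

```text
shift [-0.0044 -0.0002  0.0999] rot [-0.0007 -0.0005  0.0025] tcp tray [-0.1263 -0.0337  0.1219] F tray [1.42 0.11 0.56] t 1.8
```

Scaled: 0.02 m is 0.4.

Call:
send_path(ticks=[0,0,0,0.4,0,0,0,0,0,0,0.4,0,0,0,0,0,0,0.4,0,0,0,0,0,0,0.4,0,0,0,0,0,0,0.4,0,0,0,0,0,0,0,0,0,0])

```text
time_s: 2.4
ee_pos: [0.4515, -0.1207, 0.021]
orientation: [3.141, -0.002, -2.998]
force: [-0.4, 0.4, 0.0]
grip_width: -0.001
grip_force: 0.0
```

Call:
send_path(ticks=[0,-0.2,0,0,0,0,0,0,-0.2,0,0,0,0,0,0,-0.2,0,0,0,0,0,0,-0.2,0,0,0,0,0,0,-0.2,0,0,0,0,0,0,0,0,0,0,0,0])

```text
time_s: 3.0
ee_pos: [0.5028, -0.1133, 0.0213]
orientation: [-3.141, 0.001, -2.997]
force: [0.1, -0.0, -0.2]
grip_width: -0.002
grip_force: 0.0
```

Run:
```python
from h import *
to([.055,-.034,.022])
c=vision.read_camera("scene");p=np.load("tray.npy")
try:
  w,a,e=paper(c,BLUE);print(R.from_euler('z',-p[2]).apply(w-[p[0],p[1],0]),e)
except Exception as x: print(x)
cv2.imwrite("pics/s1.png",c["pixels"])
```

```text
shift [-0.1298 -0.001  -0.0006] rot [-0.0002  0.0009  0.0023] tcp tray [-0.0748 -0.0333  0.0213] F tray [ 0.06 -0.02 -0.21] t 3.0
[-0.03306247 -0.03444042  0.048     ] [ 102.4    7.   -79.3 -172.4]
```

View pics/s1.png

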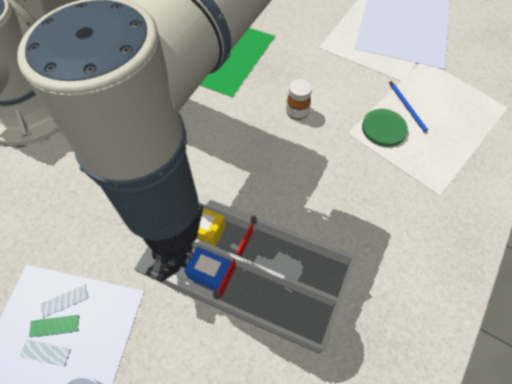

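The scene view shows the fingers (170,265) against the near face of the blue box (207,267). Its front face is at the red gate, and yellow hasn't moved. I'll push on through.

Scaled: -0.008 m is -0.16.

Call:
send_path(ticks=[0,-0.16,0,0,0,0,0,0,-0.16,0,0,0,0,0,0,-0.16,0,0,0,0,0,0,-0.16,0,0,0,0,0,0,-0.16,0,0,0,0,0,0,-0.16,0,0,0,0,0,0,-0.16,0,0,0,0,0,0,-0.16,0,0,0,0,0,0,-0.16,0,0,0,0,0,0,0,0,0,0,0,0])

```text
time_s: 4.05
ee_pos: [0.5742, -0.103, 0.0214]
orientation: [-3.141, 0.002, -2.997]
force: [0.3, 0.9, -0.4]
grip_width: 0.004
grip_force: 0.0
```

Run:
```python
from h import *
to([.058,-.034,.022])
c=vision.read_camera("scene");p=np.load("tray.npy")
for n in (BLUE,YEL):
 try:
  w,a,e=paper(c,n);print(R.from_euler('z',-p[2]).apply(w-[p[0],p[1],0]),a,e)
 except Exception as x: print(x)
cv2.imwrite("pics/s2.png",c["pixels"])
```

```text
shift [-0.0607 -0.0009 -0.0005] rot [-0.0004  0.0018  0.0023] tcp tray [-0.0027 -0.0332  0.0214] F tray [ 0.39  0.89 -0.35] t 4.05
[ 0.03901951 -0.03098954  0.048     ] 478.0 [ 106.6   14.2  -75.2 -165.4]
'NoneType' object is not subscriptable
```

View pics/s2.png

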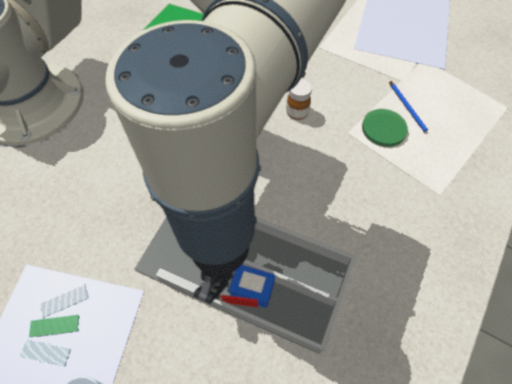

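The gate leaf (240,300) is open alongside the box, which has turned about 6° left but is advancing normally. I'll continue another 63 mm.

Scaled: -0.008 m is -0.16, -0.007 m is -0.14.

Call:
send_path(ticks=[0,-0.16,0,0,0,0,0,0,-0.16,0,0,0,0,0,0,-0.16,0,0,0,0,0,0,-0.16,0,0,0,0,0,0,-0.16,0,0,0,0,0,0,-0.16,0,0,0,0,0,0,-0.16,0,0,0,0,0,0,-0.14,0,0,0,0,0,0,0,0,0,0,0,0])

```text
time_s: 5.0
ee_pos: [0.6362, -0.0939, 0.0212]
orientation: [-3.141, 0.001, -2.998]
force: [0.8, 0.5, -1.5]
grip_width: -0.0
grip_force: 0.6
```

Run:
```python
from h import *
to([.058,-.034,.022])
c=vision.read_camera("scene");p=np.load("tray.npy")
w,a,e=paper(c,BLUE);print(R.from_euler('z',-p[2]).apply(w-[p[0],p[1],0]),a,e)
cv2.imwrite("pics/s3.png",c["pixels"])
```

```text
shift [ 0.002  -0.001  -0.0008] rot [-0.0001  0.0014  0.0022] tcp tray [ 0.06   -0.033   0.0212] F tray [ 0.88  0.43 -1.46] t 5.0Traceback (most recent call last):
  File "<stdin>", line 4, in <module>
  File "h.py", line 22, in paper
    k=max(holes,key=cv2.contourArea); M=cv2.moments(k)
ValueError: max() iterable argument is empty
```

Scaled: 0.04 m is 0.8, -0.03 m is -0.6.

Call:
send_path(ticks=[0,0,0,-0.2,0,0,0,0,0,0,-0.4,0,0,0,0,0,0,-0.4,0,0,0,0,0,0,-0.6,0,0,0,0,0,0,-0.6,0,0,0,0,0,0,-0.6,0,0,0,0,0.8,0,-0.4,0,0,0,0,0.8,0,0,0,0,0,0,0.8,0,0,0,0,0,0,0.8,0,0,0,0,0])

```text
time_s: 6.05
ee_pos: [0.4748, -0.1176, 0.1824]
orientation: [-3.141, 0.002, -2.998]
force: [-0.8, 0.2, 0.5]
grip_width: 0.004
grip_force: 0.0
```

Call:
send_path(ticks=[0,0.8,0,0,0,0,0,0,0.8,0,0,0,0,0,0,0.6,0,0,0,0,0,0,0,0,0,0,0,0,0,0,0,0,0,0,0,0,0,0,0,0,0,0])

```text
time_s: 6.65
ee_pos: [0.3683, -0.1329, 0.1818]
orientation: [-3.141, 0.001, -2.998]
force: [0.8, -0.2, -0.3]
grip_width: -0.004
grip_force: 0.0
```

Run:
```python
from h import *
p=np.load("tray.npy")
for n in("scene","top"):
 c=vision.read_camera(n)
 cv2.imwrite(f"pics/{n}4.png",c["pixels"])
 for q in (BLUE,YEL):
  try:
   w,a,e=paper(c,q);print(n,R.from_euler('z',-p[2]).apply(w-[p[0],p[1],0]),a,e)
  except Exception as x: print(n,x)
```

```text
scene [ 0.1011159  -0.03108048  0.048     ] 497.5 [  98.9    8.8  -82.8 -170.7]
scene [-0.07617576  0.03004613  0.048     ] 365.0 [ 106.2    8.   -75.5 -171.4]
top [ 0.10115827 -0.02925349  0.048     ] 384.5 [ -78.1 -171.7  101.6    8.8]
top [-0.0763852   0.03156889  0.048     ] 426.0 [ -80.9 -172.2   98.9    8.3]
```

View pics/scene4.png

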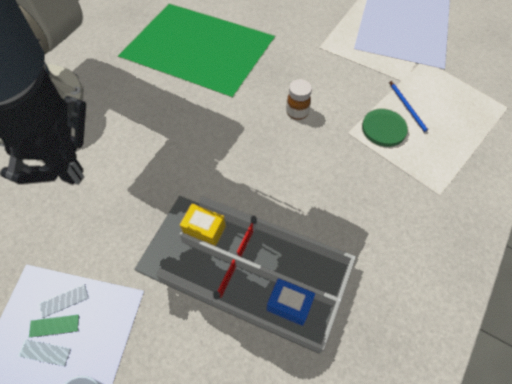

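The blue box (291,300) sits wholly past the gate, with its near face about 71 mm beyond the gate line. Both gates are shut in line, (218,294) to (253,220). Yellow (203,222) hasn't moved, and the arm is clear.

```bash
python3 -c "
from bench import manip, vision
print(manip.hand_in())"
```

```text
the job is handed in; nothing more can be done
None
```

The blue box was pushed along the right lane and sits about 71 mm past its gate, which has swung shut behind it; the yellow box did not move, and the job is handed in.

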